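# Nest the steel angle offcuts on their saddles

## Robot

A 6-joint arm with a two-finger parallel gripper is mounted at the origin on the work surface. World frame = base frame: x ahead of the robot, y to its left, z up, the work surface at z = 0. Lengths are in m, angles in rad, forces in N, time in s.
With the tool pointing down it reaches from about 0.4 to 0.825 m from the base axis. Payload 7 kg.
Tool frame: the origin (TCP) lies between the finger pads; the fingertips stand 8 mm ahead of it and the grasp point (between the pads) lies 11 mm behind it; z points along the fingers, y is the direction in which the jaws open and shut (so a half turn about z gives the same grasp; the last joint's range is limited). The gripper opens to 85 mm and grips with 20 to 120 N. Pads are 22 mm wide; open, the fingers measure 114 mm over their backs; the gripper's body (76 mm by 85 mm) begins 54 mm behind the grasp point. The pads swing forward as they close: fully open they stand 13 mm farther back than shut.
Start: joints at [-1.017, 0.359, 0.012, 0, -1.224, -0.288], TCP at [0.177, -0.651, 0.239] pointing down, gripper open.
Joint ranges: [-3.07, 3.07], [-1.43, 2.12], [-1.02, 1.25], [-3.03, 1.67], [-3.05, -0], [-3.03, 3.03]. Speed limits (rad/s): [2.39, 2.39, 3.01, 3.14, 3.14, 3.14].

## Interface

Orientations are given as a 3x3 rotation matrix whose columns are the frame's x, y, z axes.
In Python, from cell import ctrl gives the robot as it stands.
- The arm moves only by the tool arm_command, never from a script. Its argument "targets" is a list of rows, each a list of 5 numbers: the gripper command: -1 is fully open, 1 is shut, values between are in proportion, then the shift along the world's x, y, z in cm, then the turn about the world's z in degrees. In form: [[claw, dx, dy, dz, roll], ...]. A call has 1 to 12 rows; each row is the pose to reach, as a shift and turn from the pose commanded when the call began; what a row does not reach only later rows make up. A row lasts 1/10 s, in which the tool goes at most 50 mm and 8.59 degrees, less where a joint would pass 70% of its speed; a pose out of reach is approached as far as the arm can. A call with a gripper value outside its range is refused whole. The fingers move at their own pace and stop on an object; "force" is the grip in N (left out, the last holds). Time passes only in rows, so rows that repeat a pose let the fingers close. It gives the time, the measured TCP pose, the force and the opening at its end, in the units of the state.
- ctrl.sense(): the state, without advancing time (a new reading comes with each control period).
- ctrl.grab_frame(name): name is "scene" or "top" or "wrist"; returns a dict with "image" (420x560x3 uint8, red, green, blue), "camera_matrix" (3x3 intrinsics, pixels), "T" (4x4, takes a point from camera to world coordinates). Camera axes: x right, y down, z forward; pixel columns grow to the right and rows downward; lengths in m; the calibration is good to about 2 mm. The wrist camera is an equidistant fisheye: a pixel r from the principal point sees the ray r / f radians off the axis. A picture is of the moment at which its call begins. There is no depth.
- ctrl.finish_job(): hands the job in, once; it reports no verdict.
Trained networks look in the newest picture that a camera, given by its name, has taken for a name from the list of things; names that differ only in an ending like _2 or _b are one class to them, and where a whole thing is asked for, a point or a joint stands for the part that bears it (a point fixed in the world has none). Each returns a list of dicts, best first, with "p" (0 to 1); they miss things now and then, are a little off and sometimes report something else, mostly with a low value. They report only what shows in the picture. A call takes as long as a camera call. They do not tell look-alikes from the thing itself.
- ctrl.boxes_of(label, camera): "xy" ([column, row] as shares, 0 to 1, of the picture: columns of its width, rows of its height, amid what is visible of it).
- ctrl.masks_of(label, camera): "region" (420x560 bool, what is visible of it) and "xy" ([column, row] as shares, 0 to 1, of the picture: columns of its width, rows of its height, amid what is visible of it).
- ctrl.tip_of(label, camera): "xy" ([column, row] as shares, 0 to 1, of the picture: columns of its width, rows of its height: a listed point, or the origin of a listed thing).
The state is a dict: "time": time; "q": joint angles; "joint_vel": joint speeds; "tau": joint torques, N m; "ee_pos": TCP position; "orientation": TCP orientation; "ft_force": force on the tool from outside, world axes, zero at the start; "moment": the same for the moment, N m; "opening": finger opening in m.
Only numpy, scipy, OpenCV 4.12 (cv2) and the standard library are available. Lean on these libraries where they do the work, as an engineer would, in place of code of your own. Each camera call takes 0.05 s, during which the arm holds its last target. There are 200 camera calls.

## Task

Put the four steel angle offcuts back on their wooden saddles, ridge up and seated fully home: the two wide ones on the tall saddle, the two narrow ones on the low saddle, and on each saddle the short one goes underneath with the long one nested over it. Keep them squarely in line with the saddle and centred on it end to end (within a centimetre), and leave the outlet, switch box and lampholder where they are.

Things in the scene. Friction and masses are not known exactly. Their poses are not given: they have to be found in the camera images.
- wide_short: Steel angle offcut, 90 degrees, 5 mm thick, standing ridge up like a roof. Wide, short one: legs 48 mm, 48 mm long along the ridge, 67.9 mm over its legs, 37.5 mm high, one dark bolt hole in each leg. About 0.17 kg. Origin: midway between its lower edges, at their level (bench at the start). x along the ridge, z up; same when turned half round. Flat square ends.
- wide_long: Steel angle offcut, 90 degrees, 5 mm thick, standing ridge up like a roof. Wide, long one: legs 48 mm, 66 mm long along the ridge, 67.9 mm over its legs, 37.5 mm high, two dark bolt holes in each leg. About 0.24 kg. Origin: midway between its lower edges, at their level (bench at the start). x along the ridge, z up; same when turned half round. Flat square ends.
- narrow_short: Steel angle offcut, 90 degrees, 5 mm thick, standing ridge up like a roof. Narrow, short one: legs 28 mm, 48 mm long along the ridge, 39.6 mm over its legs, 23.3 mm high, no holes. About 0.10 kg. Origin: midway between its lower edges, at their level (bench at the start). x along the ridge, z up; same when turned half round. Flat square ends.
- narrow_long: Steel angle offcut, 90 degrees, 5 mm thick, standing ridge up like a roof. Narrow, long one: legs 28 mm, 66 mm long along the ridge, 39.6 mm over its legs, 23.3 mm high, no holes. About 0.13 kg. Origin: midway between its lower edges, at their level (bench at the start). x along the ridge, z up; same when turned half round. Flat square ends.
- tall_saddle: Tall, wide pine saddle like a small house. Fixed. Origin: bench level, middle of the foot; x along the ridge, z up. 38 mm long along x, flanks at 45 degrees, plywood foot 60 (x) x 90 x 12 mm. Ridge 85 mm above the bench, flanks 40 mm long, 57 mm wide over the roof; a wide angle seated on the bare wood has its origin 54.6 mm above the bench. The angle nested over it lies 7.1 mm higher.
- low_saddle: Low, narrow pine saddle like a small house. Fixed. Origin: bench level, middle of the foot; x along the ridge, z up. 38 mm long along x, flanks at 45 degrees, plywood foot 60 (x) x 90 x 12 mm. Ridge 60 mm above the bench, flanks 21 mm long, 30 mm wide over the roof; a narrow angle seated on the bare wood has its origin 43.7 mm above the bench. The angle nested over it lies 7.1 mm higher.
- outlet: Bystander: white duplex outlet, 66 x 34 x 29 mm, with a 100 mm steel strap along x. Origin under its middle.
- switch_box: Bystander: open steel switch box, 76 x 51 x 48 mm high. Origin under its middle.
- lampholder: Bystander: round white porcelain lampholder, 82 mm across the foot, 43 mm high. Origin under its middle.
Things that resemble listed ones, but are neither listed nor needed, are in the scene too. What is shaped like the narrow_long but blue is not meant. Leave any orange look-alike of the wide_long alone.

How it is judged:
By the outcome, as a careful person would: the job done as asked, in the order asked, and still so for the second after the job is handed in, with the robot touching nothing.
It also fails if it takes over 128 s, if anything falls off the work surface, if the arm or the gripper's body presses on something with over 40 N, if the wrist force passes 120 N, or if a joint passes its speed limit or range.

## Working session

There is one attempt and no reset: what is moved stays moved. The work goes in short steps, Python scripts to look and compute and a tool call to move; the robot and the scene stay as the last step left them, time stands still between calls to the robot, and variables do not carry over. Pictures are saved under pics/ and viewed, about 12 in all and at most 16, crops included, and the job is handed in when it is done.

Besides the shell and the picture viewer there is one more tool, called after ">>>" by a JSON object that holds its "method" and its "body", one argument or row to a line. arm_command: Moves the arm, as the interface text tells. Its arguments: {"type":"object","properties":{"targets":{"type":"array"},"force":{"type":"number"}},"required":["targets"]}

```bash
mkdir -p pics; ls
cat > h.py <<'E'
import numpy as np, cv2, sys
from cell import ctrl
def save(name,fn):
    f=ctrl.grab_frame(name); cv2.imwrite('pics/'+fn,f['image'][:,:,::-1]); return f
def ray(f,px,wrist=False):
    K=f['camera_matrix'];T=f['T']
    x=(px[0]-K[0,2])/K[0,0];y=(px[1]-K[1,2])/K[1,1]
    if wrist:
        r=np.hypot(x,y); d=np.array([x/r*np.sin(r),y/r*np.sin(r),np.cos(r)]) if r>1e-9 else np.array([0,0,1.])
    else: d=np.array([x,y,1.])
    return T[:3,3],T[:3,:3]@d
def at(f,px,z,wrist=False):
    o,d=ray(f,px,wrist); return (o+d*(z-o[2])/d[2])[:2]
def proj(f,P,wrist=False):
    K=f['camera_matrix'];T=f['T'];c=T[:3,:3].T@(np.asarray(P)-T[:3,3])
    if wrist:
        h=np.hypot(c[0],c[1]);th=np.arctan2(h,c[2]);u=c[:2]/h*th
    else: u=c[:2]/c[2]
    return np.array([u[0]*K[0,0]+K[0,2],u[1]*K[1,1]+K[1,2]])
E
python3 - <<'E'
from h import *
s=ctrl.sense();print(s['time'],s['ee_pos'],s['orientation'],s['opening'])
F={}
for n in('scene','top'):
    F[n]=save(n,n+'0.png');print(n,F[n]['T'].round(3).tolist(),F[n]['camera_matrix'][0,0])
    np.savez('f_'+n+'.npz',**F[n])
f=F['top']
for l in 'wide_short wide_long narrow_short narrow_long tall_saddle low_saddle outlet switch_box lampholder'.split():
    for d in ctrl.masks_of(l,'top'):
        if d['p']<.2: continue
        px=np.array(d['xy'])*[560,420]
        c=np.argwhere(d['region'])[:,::-1].astype(np.float32)
        r=cv2.minAreaRect(c) if len(c)>3 else None
        print(l,round(d['p'],2),px.round(),at(f,px,0.02).round(3),len(c),np.round(r[1],0),round(r[2]))
E
```

```text
pics
0.0 [ 0.17716017 -0.65084613  0.23836388] [[-9.64912057e-01 -2.62572580e-01 -6.02483977e-04]
 [-2.62573216e-01  9.64910798e-01  1.56764228e-03]
 [ 1.69723417e-04  1.67083309e-03 -9.99998590e-01]] 0.08536454989349498
scene [[0.3, 0.627, -0.719, 1.315], [0.954, -0.195, 0.228, -0.242], [0.003, -0.755, -0.656, 0.79], [0.0, 0.0, 0.0, 1.0]] 500.34244258150346
top [[0.026, -0.988, 0.151, 0.371], [-0.999, -0.029, -0.014, 0.005], [0.018, -0.151, -0.988, 1.058], [0.0, 0.0, 0.0, 1.0]] 383.33419904024646
wide_short 0.88 [279. 177.] [ 0.626 -0.005] 467 [26. 20.] 39
wide_long 0.91 [121. 251.] [0.409 0.413] 608 [27. 25.] 36
wide_long 0.82 [122. 210.] [0.521 0.419] 597 [28. 25.] 12
wide_long 0.22 [208. 181.] [0.608 0.191] 401 [14. 36.] 34
narrow_short 0.68 [408. 212.] [ 0.538 -0.364] 219 [17. 13.] 72
narrow_long 0.9 [172. 252.] [0.41  0.275] 342 [24. 15.] 50
tall_saddle 0.55 [315. 236.] [ 0.465 -0.107] 734 [34. 23.] 27
low_saddle 0.71 [231. 223.] [0.495 0.123] 718 [22. 33.] 63
outlet 0.85 [209. 183.] [0.602 0.187] 429 [15. 35.] 37
switch_box 0.76 [360. 185.] [ 0.611 -0.23 ] 607 [20. 32.] 59
lampholder 0.92 [369. 272.] [ 0.372 -0.255] 769 [31. 29.] 90
lampholder 0.69 [231. 221.] [0.5   0.121] 749 [23. 33.] 63
```

Run:
```python
import cv2
a=cv2.imread('pics/top0.png');cv2.imwrite('pics/t1.png',cv2.resize(a[140:320,80:460],None,fx=2.1,fy=2.1,interpolation=cv2.INTER_CUBIC))
```

```text
(no output)
```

View pics/t1.png

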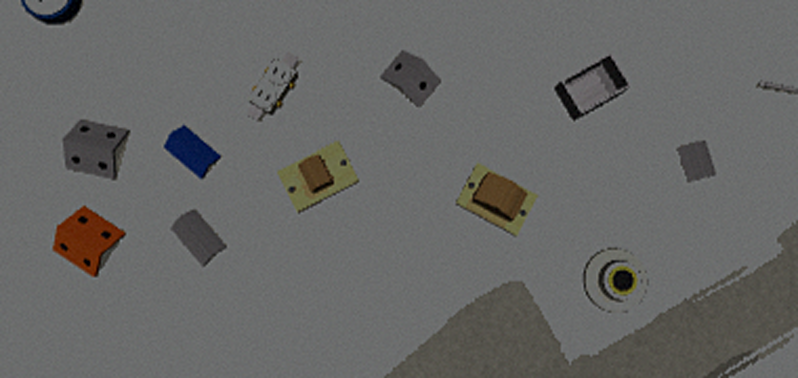

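View pics/scene0.png

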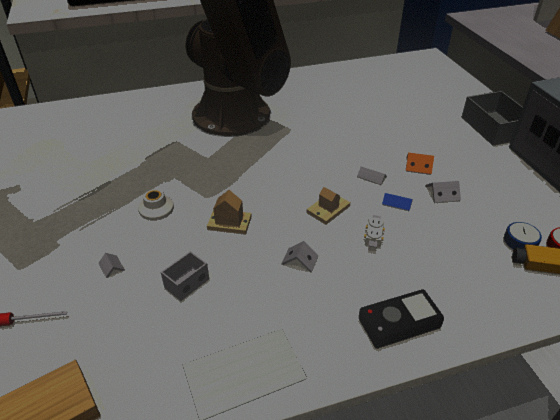

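The top view (full-image pixels) shows these candidates:
- **wide_long:** grey with 4 holes at (125,211). The orange one at (121,251) is a decoy.
- **narrow_long:** grey at (172,252). The blue one at (171,212) is a decoy.
- **wide_short:** (279,177), the only candidate.
- **narrow_short:** (411,216), the only candidate.
- **Saddles:** tall at (316,234), low at (230,223).

Next I'll fit silhouettes in both fixed views.

```bash
cat >> h.py <<'E'
from scipy.optimize import minimize
def pris(L,W,zt,zb): # roof prism vertices
    return np.array([[sx*L/2,sy*W/2,z] for sx in(-1,1) for sy,z in((0,zt),(1,zb),(-1,zb))])
def roof(w,h,L,z0=0): # angle: two legs (hulls each)
    o=[]
    for s in(-1,1):
        o.append(np.array([[sx*L/2,y*s,z+z0] for sx in(-1,1) for y,z in((0,h),(w/2,.0035),(w/2-.0035,0),(0,h-.0071))]))
    return o
def box(a,b,z0,z1): return np.array([[x*a/2,y*b/2,z] for x in(-1,1) for y in(-1,1) for z in(z0,z1)])
MOD={'wide_short':roof(.0679,.0375,.048),'wide_long':roof(.0679,.0375,.066),'narrow_short':roof(.0396,.0233,.048),'narrow_long':roof(.0396,.0233,.066),
'tall_saddle':[box(.06,.09,0,.012),np.vstack([pris(.038,.057,.085,.0567),box(.038,.050,.012,.05)])],
'low_saddle':[box(.06,.09,0,.012),np.vstack([pris(.038,.030,.060,.045),box(.038,.026,.012,.04)])]}
def sil(f,parts,p,wrist):
    c,s=np.cos(p[2]),np.sin(p[2]);R=np.array([[c,-s,0],[s,c,0],[0,0,1]]);S=4
    m=np.zeros((420,560),np.uint8)
    for q in parts:
        u=np.array([proj(f,R@v+[p[0],p[1],0],wrist) for v in q])
        cv2.fillConvexPoly(m,cv2.convexHull((u*16).round().astype(np.int32)),1,shift=4)
    return cv2.GaussianBlur(m.astype(np.float32),(0,0),1.0)
def fit(label,views,p0,z=0,yaws=(0,),loc=None):
    """views: (frame, mask, wrist)"""
    parts=[q+[0,0,z] for q in MOD[label]]
    V=[(f,cv2.GaussianBlur(m.astype(np.float32),(0,0),1.0),w,m.sum()) for f,m,w in views]
    def cost(p): return sum(np.abs(sil(f,parts,p,w)-m).sum()/n for f,m,w,n in V)
    res=[]
    for y in yaws:
        q=np.array([p0[0],p0[1],p0[2]+y])
        sim=np.array([q,q+[.012,0,0],q+[0,.012,0],q+[0,0,.2]])
        r=minimize(cost,q,method='Nelder-Mead',options=dict(initial_simplex=sim,xatol=2e-4,fatol=1e-4,maxiter=150))
        res.append((round(r.fun,3),r.x))
    return sorted(res,key=lambda t:t[0])
def best(label,cam,f,xy,z=.02,wrist=False,maxd=.05):
    o=[d for d in ctrl.masks_of(label,cam) if np.linalg.norm(at(f,np.array(d['xy'])*[560,420],z,wrist)-xy)<maxd]
    return o[0] if o else None
E
python3 - <<'E'
from h import *
G={'wide_short':(279,177),'wide_long':(123,211),'narrow_short':(409,214),'narrow_long':(172,252),'tall_saddle':(315,235),'low_saddle':(231,222)}
ft=ctrl.grab_frame('top');fs=ctrl.grab_frame('scene')
for l,px in G.items():
    z=.03 if 'saddle' in l else .015
    xy=at(ft,px,z);V=[]
    for c,f in(('top',ft),('scene',fs)):
        d=best(l,c,f,xy,z,maxd=.06)
        if d is None: print(l,c,'none')
        else: V.append((f,d['region'],False))
    for c,p in fit(l,V,[*xy,0],yaws=np.deg2rad([0,30,60,90,120,150]))[:3]: print(l,c,p[:2].round(4),round(np.rad2deg(p[2]),1))
f=ctrl.grab_frame('wrist');s=ctrl.sense()
R=np.array(s['orientation']);print((R.T@(f['T'][:3,3]-s['ee_pos'])).round(3),(R.T@f['T'][:3,:3]).round(2).tolist(),f['camera_matrix'][0,0])
E
```

```text
wide_short 0.169 [0.6291 0.0051] 141.7
wide_short 0.177 [0.63   0.0061] -37.9
wide_short 0.182 [0.6301 0.0063] -37.8
wide_long 0.234 [0.522  0.4152] 80.9
wide_long 0.234 [0.522  0.4149] 80.9
wide_long 0.238 [0.5211 0.4164] 81.7
narrow_short 0.19 [ 0.529 -0.378] 13.4
narrow_short 0.191 [ 0.5284 -0.3783] 14.8
narrow_short 0.193 [ 0.5285 -0.3782] 195.3
narrow_long 0.268 [0.4082 0.2757] 44.1
narrow_long 0.28 [0.4082 0.2755] 44.5
narrow_long 0.287 [0.4093 0.2762] 42.2
tall_saddle 0.131 [ 0.4693 -0.1099] 152.3
tall_saddle 0.133 [ 0.4694 -0.1097] 152.8
tall_saddle 0.135 [ 0.4695 -0.1095] -27.9
low_saddle 0.094 [0.4929 0.1243] 28.9
low_saddle 0.096 [0.4924 0.1246] 208.5
low_saddle 0.098 [0.4927 0.1248] 207.2
[ 0.066  0.001 -0.133] [[-0.0, -0.96, -0.26], [1.0, -0.0, 0.0], [-0.0, -0.26, 0.96]] 325.19226210127806
```

>>> {"method": "arm_command", "body": {
  "targets": [
    [-1,45,65.5,-6,37],
    [-1,45,65.5,-6,37],
    [-1,45,65.5,-6,37],
    [-1,45,65.5,-6,37],
    [-1,45,65.5,-6,37],
    [-1,45,65.5,-6,37],
    [-1,45,65.5,-6,37],
    [-1,45,65.5,-6,37],
    [-1,45,65.5,-6,37],
    [-1,45,65.5,-6,37],
    [-1,45,65.5,-6,37],
    [-1,45,65.5,-6,37]
  ],
  "force": 40
}}

```text
time: 2.5
ee_pos: [0.517, -0.1562, 0.1945]
orientation: [[-0.612, -0.791, 0.001], [-0.791, 0.612, -0.0], [-0.001, -0.001, -1.0]]
ft_force: [1.0, -2.5, 0.8]
opening: 0.086
```

Run:
```python
from h import *
s=ctrl.sense();print(s['time'],s['ee_pos'])
```

```text
2.5 [ 0.5170256  -0.15618678  0.19445484]
```

>>> {"method": "arm_command", "body": {
  "targets": [
    [-1,11,16,-2,0],
    [-1,11,16,-2,0],
    [-1,11,16,-2,0],
    [-1,11,16,-2,0],
    [-1,11,16,-2,0],
    [-1,11,16,-2,0]
  ]
}}

```text
time: 3.1
ee_pos: [0.6262, 0.0029, 0.1734]
orientation: [[-0.611, -0.792, -0.001], [-0.792, 0.611, -0.0], [0.001, 0.001, -1.0]]
ft_force: [-0.8, -0.5, -0.0]
opening: 0.0854
```

```bash
cat > look.py <<'E'
from h import *
# usage: look.py label x y yawdeg z png
l=sys.argv[1];x,y,yaw,z=map(float,sys.argv[2:6])
s=ctrl.sense();f=save('wrist',sys.argv[6])
d=best(l,'wrist',f,[x,y],z+.02,True)
if d is None: print('none',[(e['p'],e['xy']) for e in ctrl.masks_of(l,'wrist')])
else:
    for c,p in fit(l,[(f,d['region'],True)],[x,y,np.deg2rad(yaw)],z=z,yaws=np.deg2rad([-8,5]))[:2]: print(l,round(d['p'],2),c,p[:2].round(4),round(np.rad2deg(p[2]),1))
    t=ctrl.sense();e=np.array(t['ee_pos']);Ro=np.array(t['orientation']);ty=np.rad2deg(np.arctan2(Ro[1,1],Ro[0,1]))
    o=f['image'][:,:,::-1].copy();m=(sil(f,[q+[0,0,z] for q in MOD[l]],p,True)>.5).astype(np.uint8)
    cv2.drawContours(o,cv2.findContours(m,0,2)[0],-1,(0,0,255),1);cv2.imwrite('pics/'+sys.argv[6],o)
    print('time',t['time'],'tcp',e.round(4),'toolY',ty.round(1),'d(cm)',((p[:2]-e[:2])*100).round(2),'dyaw',((np.rad2deg(p[2])-ty+90)%180-90).round(1))
E
python3 look.py wide_short .629 .005 142 0 w1.png
```

```text
wide_short 0.58 0.034 [0.6311 0.0069] 142.5
wide_short 0.58 0.035 [0.6309 0.0068] 142.2
time 3.2 tcp [0.6256 0.0014 0.1741] toolY 142.2 d(cm) [0.53 0.54] dyaw -0.0
```

View pics/w1.png

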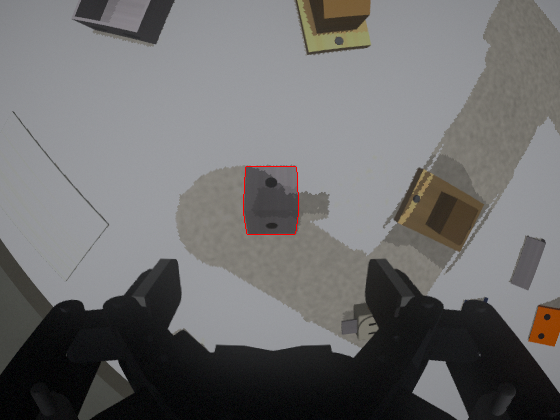

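The image confirms wide_short at (271,205), with the red fit on its outline and the jaws along the ridge. Grasping it.

>>> {"method": "arm_command", "body": {
  "targets": [
    [-1,0.5,0.5,-5,0],
    [-1,0.5,0.5,-10,0],
    [-1,0.5,0.5,-14,0],
    [-1,0.5,0.5,-15.6,0],
    [-1,0.5,0.5,-15.6,0],
    [1,0.5,0.5,-15.6,0],
    [1,0.5,0.5,-15.6,0],
    [1,0.5,0.5,-15.6,0],
    [1,0.5,0.5,-15.6,0],
    [1,0.5,0.5,-15.6,0],
    [1,0.5,0.5,-15.6,0],
    [1,0.5,0.5,-15.6,0]
  ],
  "force": 50
}}

```text
time: 4.4
ee_pos: [0.6324, 0.0069, 0.0203]
orientation: [[-0.612, -0.791, 0.003], [-0.791, 0.612, 0.0], [-0.002, -0.002, -1.0]]
ft_force: [-1.2, -0.8, 6.9]
opening: 0.0466
```

>>> {"method": "arm_command", "body": {
  "targets": [
    [1,0,0,5,0],
    [1,0,0,10,0],
    [1,-2,-1,15,4],
    [1,-6,-3,15,8],
    [1,-10,-3.5,15,10],
    [1,-10,-3.5,15,10],
    [1,-10,-3.5,15,10],
    [1,-10,-3.5,15,10]
  ]
}}

```text
time: 5.2
ee_pos: [0.5319, -0.0279, 0.1688]
orientation: [[-0.466, -0.885, 0.002], [-0.885, 0.466, 0.0], [-0.001, -0.001, -1.0]]
ft_force: [-0.0, -0.4, -1.5]
opening: 0.0468
```

```bash
python3 look.py tall_saddle .469 -.110 152 0 w2.png; python3 look.py low_saddle .493 .124 29 0 w2b.png
```

```text
tall_saddle 0.76 0.029 [ 0.4711 -0.1106] 152.4
tall_saddle 0.76 0.034 [ 0.4712 -0.1108] 152.9
time 5.3 tcp [ 0.5319 -0.0279  0.1681] toolY 152.2 d(cm) [-6.06 -8.3 ] dyaw 0.7
low_saddle 0.85 6.338 [0.4846 0.1371] 12.7
low_saddle 0.85 6.34 [0.48   0.1386] 12.5
time 5.4 tcp [ 0.5316 -0.0279  0.1677] toolY 152.2 d(cm) [-5.16 16.66] dyaw 40.2
```

View pics/w2.png

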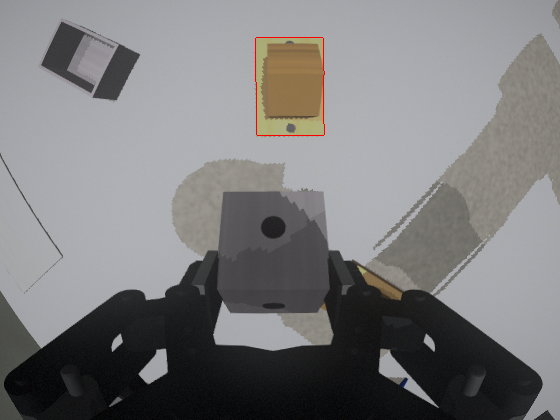

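>>> {"method": "arm_command", "body": {
  "targets": [
    [1,-3,-4,0,0],
    [1,-6,-8.2,0,0.5],
    [1,-6,-8.2,0,0.5],
    [1,-6,-8.2,0,0.5],
    [1,-6,-8.2,-4,0.5],
    [1,-6,-8.2,-7,0.5],
    [1,-6,-8.2,-8,0.5],
    [1,-6,-8.2,-8.5,0.5],
    [1,-6,-8.2,-8.9,0.5],
    [1,-6,-8.2,-8.9,0.5]
  ]
}}

```text
time: 6.4
ee_pos: [0.4719, -0.1099, 0.0796]
orientation: [[-0.458, -0.889, 0.001], [-0.889, 0.458, -0.0], [-0.0, -0.001, -1.0]]
ft_force: [0.2, -0.1, -2.4]
opening: 0.0466
```

>>> {"method": "arm_command", "body": {
  "targets": [
    [1,0,0,-0.2,0],
    [1,0,0,-0.4,0],
    [1,0,0,-0.6,0],
    [1,0,0,-0.6,0]
  ]
}}

```text
time: 6.8
ee_pos: [0.472, -0.1099, 0.0751]
orientation: [[-0.457, -0.889, 0.002], [-0.889, 0.457, 0.0], [-0.001, -0.002, -1.0]]
ft_force: [-5.2, 4.0, 18.0]
opening: 0.0468
```

Contact came at the expected height. Releasing, rising and backing off to look.

>>> {"method": "arm_command", "body": {
  "targets": [
    [-0.6,0,0,-0.3,0],
    [-0.6,0,0,-0.3,0],
    [-1,0,0,-0.2,0],
    [-1,0,0,-0.2,0],
    [-1,0,0,2,0],
    [-1,0,0,6,0],
    [-1,1,4,10,0],
    [-1,1,6,10,0],
    [-1,1,6,10,0],
    [-1,1,6,10,0]
  ]
}}

```text
time: 7.8
ee_pos: [0.481, -0.0497, 0.1732]
orientation: [[-0.457, -0.889, 0.0], [-0.889, 0.457, 0.0], [-0.0, -0.0, -1.0]]
ft_force: [-0.0, -0.1, -0.6]
opening: 0.0854
```

```bash
python3 look.py wide_short .471 -.1106 152 .0546 w3.png
```

```text
wide_short 0.88 0.03 [ 0.4716 -0.11  ] 152.6
wide_short 0.88 0.032 [ 0.4714 -0.1098] 152.6
time 7.9 tcp [ 0.4806 -0.0505  0.1726] toolY 152.7 d(cm) [-0.91 -5.93] dyaw -0.1
```

View pics/w3.png

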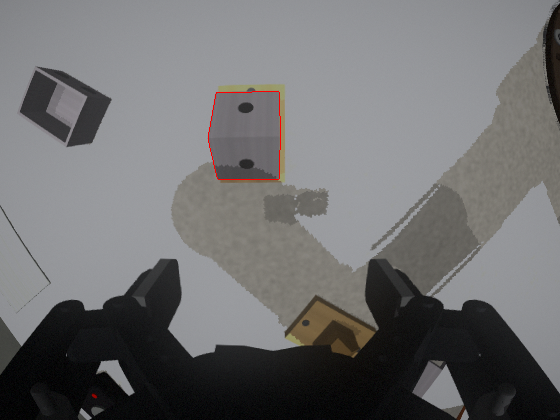

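wide_short sits at (246,136), matching its seated model within 1 mm. Next is wide_long.

>>> {"method": "arm_command", "body": {
  "targets": [
    [-1,4,46,0,-72],
    [-1,4,46,0,-72],
    [-1,4,46,0,-72],
    [-1,4,46,0,-72],
    [-1,4,46,0,-72],
    [-1,4,46,0,-72],
    [-1,4,46,0,-72],
    [-1,4,46,0,-72],
    [-1,4,46,0,-72],
    [-1,4,46,0,-72],
    [-1,4,46,0,-72],
    [-1,4,46,0,-72]
  ]
}}

```text
time: 9.1
ee_pos: [0.521, 0.4094, 0.1713]
orientation: [[-0.987, 0.161, -0.002], [0.161, 0.987, -0.002], [0.001, -0.003, -1.0]]
ft_force: [0.2, -0.2, 1.1]
opening: 0.0853
```

```bash
python3 look.py wide_long .522 .415 81 0 w4.png; python3 -c "
from cell import ctrl;print(ctrl.sense()['q'])"
```

```text
wide_long 0.59 0.02 [0.5226 0.4164] 78.8
wide_long 0.59 0.021 [0.5226 0.4165] 78.7
time 9.2 tcp [0.5212 0.4084 0.1724] toolY 80.7 d(cm) [0.15 0.81] dyaw -2.0
[ 9.58533519e-01  3.84479982e-01 -1.07014963e-01 -1.07287332e-04
 -1.08096807e+00 -2.69210907e+00]
```

View pics/w4.png

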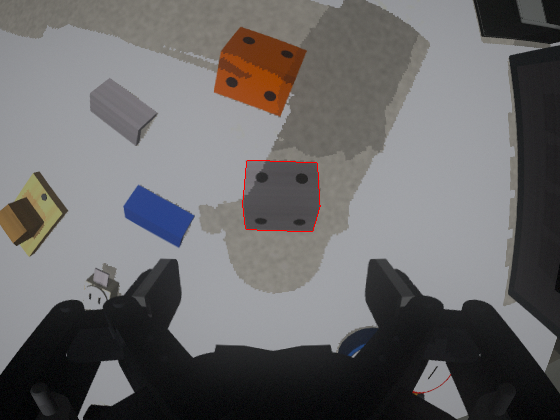

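The image shows grey wide_long at (282,196), with the orange decoy apart at (262,70). Grasping.

>>> {"method": "arm_command", "body": {
  "targets": [
    [-1,0.1,0.8,-2,-2],
    [-1,0.1,0.8,-7,-2],
    [-1,0.1,0.8,-12,-2],
    [-1,0.1,0.8,-15.2,-2],
    [-1,0.1,0.8,-15.2,-2],
    [1,0.1,0.8,-15.2,-2],
    [1,0.1,0.8,-15.2,-2],
    [1,0.1,0.8,-15.2,-2],
    [1,0.1,0.8,-15.2,-2],
    [1,0.1,0.8,-15.2,-2],
    [1,0.1,0.8,-15.2,-2]
  ],
  "force": 50
}}

```text
time: 10.3
ee_pos: [0.5233, 0.4189, 0.0237]
orientation: [[-0.981, 0.195, 0.003], [0.195, 0.981, 0.003], [-0.002, 0.003, -1.0]]
ft_force: [0.4, -1.0, 8.6]
opening: 0.0645
```

>>> {"method": "arm_command", "body": {
  "targets": [
    [1,0,0,5,0],
    [1,0,0,10,0],
    [1,0,0,15,0],
    [1,-5.2,-52.9,16,74],
    [1,-5.2,-52.9,16,74],
    [1,-5.2,-52.9,16,74],
    [1,-5.2,-52.9,16,74],
    [1,-5.2,-52.9,16,74],
    [1,-5.2,-52.9,16,74],
    [1,-5.2,-52.9,16,74],
    [1,-5.2,-52.9,16,74],
    [1,-5.2,-52.9,16,74]
  ]
}}

```text
time: 11.5
ee_pos: [0.4784, -0.0227, 0.1802]
orientation: [[-0.453, -0.892, 0.001], [-0.892, 0.453, 0.001], [-0.001, -0.001, -1.0]]
ft_force: [1.6, -0.9, -2.3]
opening: 0.0644
```

Run:
```python
from h import *
s=ctrl.sense();e=np.array(s['ee_pos']);R=np.array(s['orientation']);print(s['time'],e.round(4),np.rad2deg(np.arctan2(R[1,1],R[0,1])),s['opening'],s['ft_force'])
```

```text
11.5 [ 0.4784 -0.0227  0.1802] 153.08159789365888 0.06441760909225276 [ 1.5954822  -0.91863199 -2.25185242]
```

```bash
python3 look.py wide_short .4715 -.1103 152.6 .0546 w5.png;for z in .156 .160; do python3 look.py wide_long .478 -.023 153 $z w5b.png; done
```

```text
wide_short 0.55 0.034 [ 0.4712 -0.1103] 153.1
wide_short 0.55 0.036 [ 0.4712 -0.11  ] 153.6
time 11.6 tcp [ 0.4772 -0.0257  0.1799] toolY 152.8 d(cm) [-0.6  -8.43] dyaw 0.8
wide_long 0.58 0.028 [ 0.4774 -0.025 ] 152.4
wide_long 0.58 0.028 [ 0.4772 -0.0249] 153.2
time 11.7 tcp [ 0.4787 -0.0225  0.1799] toolY 152.5 d(cm) [-0.15 -0.23] dyaw 0.7
wide_long 0.7 0.076 [ 0.4782 -0.0225] 152.5
wide_long 0.7 0.077 [ 0.4785 -0.0227] 152.4
time 11.8 tcp [ 0.4792 -0.0209  0.1798] toolY 152.7 d(cm) [-0.07 -0.18] dyaw -0.2
```

View pics/w5b.png

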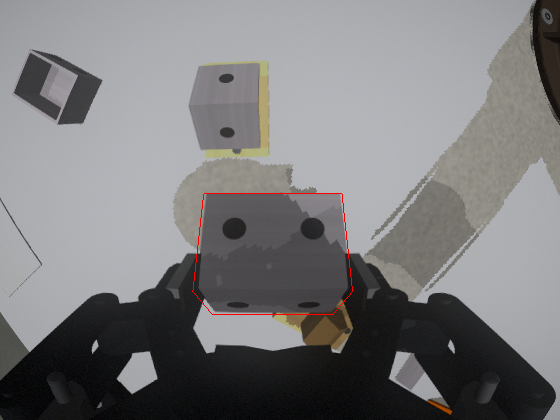

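The held piece at (272,255) is level and centred, and the placed short one is at (227,105). Lowering onto it.

>>> {"method": "arm_command", "body": {
  "targets": [
    [1,-0.6,-4,0,0],
    [1,-0.6,-8.6,0,0],
    [1,-0.6,-8.6,0,0],
    [1,-0.6,-8.6,0,0],
    [1,-0.6,-8.6,-4,0],
    [1,-0.6,-8.6,-7,0],
    [1,-0.6,-8.6,-8,0],
    [1,-0.6,-8.6,-8.5,0],
    [1,-0.6,-8.6,-8.8,0],
    [1,-0.6,-8.6,-8.8,0]
  ]
}}

```text
time: 12.8
ee_pos: [0.474, -0.1068, 0.0922]
orientation: [[-0.457, -0.889, 0.001], [-0.889, 0.457, 0.0], [-0.001, -0.001, -1.0]]
ft_force: [0.5, -0.0, -2.4]
opening: 0.064
```

Run:
```python
from h import *
s=ctrl.sense();e=np.array(s['ee_pos']);R=np.array(s['orientation']);print(s['time'],e.round(4),np.rad2deg(np.arctan2(R[1,1],R[0,1])),s['opening'],s['ft_force'])
```

```text
12.8 [ 0.474  -0.1068  0.0922] 152.77717187837928 0.06398128155802435 [ 0.52999635 -0.00590914 -2.43255861]
```

>>> {"method": "arm_command", "body": {
  "targets": [
    [1,-0.2,-0.2,0,0],
    [1,-0.2,-0.2,-0.2,0],
    [1,-0.2,-0.2,-0.4,0],
    [1,-0.2,-0.2,-0.6,0],
    [1,-0.2,-0.2,-0.8,0],
    [1,-0.2,-0.2,-0.8,0]
  ]
}}

```text
time: 13.4
ee_pos: [0.471, -0.111, 0.0856]
orientation: [[-0.457, -0.89, -0.0], [-0.89, 0.457, -0.003], [0.003, -0.001, -1.0]]
ft_force: [-8.0, -8.8, 22.7]
opening: 0.0645
```

>>> {"method": "arm_command", "body": {
  "targets": [
    [0.2,0,0,0,0],
    [-0.6,0,0,0,0],
    [-1,0,0,0,0],
    [-1,0,0,0,0],
    [-1,0,0,2,0],
    [-1,0,0,6,0],
    [-1,1,4,10,0],
    [-1,1,6,10,0],
    [-1,1,6,10,0],
    [-1,1,6,10,0]
  ]
}}

```text
time: 14.4
ee_pos: [0.4811, -0.0487, 0.1834]
orientation: [[-0.457, -0.89, 0.0], [-0.89, 0.457, 0.0], [-0.0, 0.0, -1.0]]
ft_force: [-0.2, 0.6, -0.5]
opening: 0.0858
```

```bash
python3 look.py wide_long .4713 -.1103 152.6 .0617 w6.png;python3 look.py wide_long .4713 -.1103 152.6 .0667 w6b.png
```

```text
wide_long 0.78 0.017 [ 0.4708 -0.1102] 152.6
wide_long 0.78 0.018 [ 0.4709 -0.1102] 152.3
time 14.5 tcp [ 0.4807 -0.0496  0.1828] toolY 152.7 d(cm) [-0.98 -6.06] dyaw -0.4
wide_long 0.67 0.062 [ 0.4715 -0.1096] 152.4
wide_long 0.67 0.063 [ 0.4711 -0.1105] 152.1
time 14.6 tcp [ 0.4807 -0.0499  0.1828] toolY 152.7 d(cm) [-0.96 -6.06] dyaw -0.6
```

View pics/w6.png

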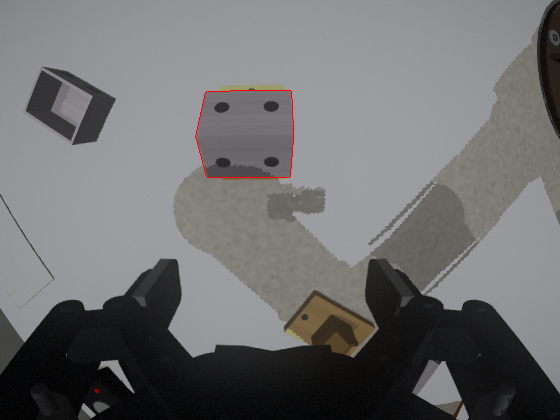

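Wide pair is seated (fit residual 0.017 at the nested height). Next is narrow_short.

>>> {"method": "arm_command", "body": {
  "targets": [
    [-1,4.8,-33,-1,41],
    [-1,4.8,-33,-1,41],
    [-1,4.8,-33,-1,41],
    [-1,4.8,-33,-1,41],
    [-1,4.8,-33,-1,41],
    [-1,4.8,-33,-1,41],
    [-1,4.8,-33,-1,41],
    [-1,4.8,-33,-1,41],
    [-1,4.8,-33,-1,41],
    [-1,4.8,-33,-1,41],
    [-1,4.8,-33,-1,41]
  ]
}}

```text
time: 15.7
ee_pos: [0.5289, -0.3785, 0.1733]
orientation: [[0.238, -0.971, -0.0], [-0.971, -0.238, 0.0], [-0.0, 0.0, -1.0]]
ft_force: [-0.2, 0.6, -0.0]
opening: 0.0854
```

```bash
python3 look.py narrow_short .529 -.378 14 0 w7.png
```

```text
narrow_short 0.58 0.064 [ 0.5308 -0.3771] 13.9
narrow_short 0.58 0.07 [ 0.53   -0.3769] 16.6
time 15.8 tcp [ 0.5293 -0.3783  0.1738] toolY -166.2 d(cm) [0.07 0.14] dyaw 2.8
```

View pics/w7.png

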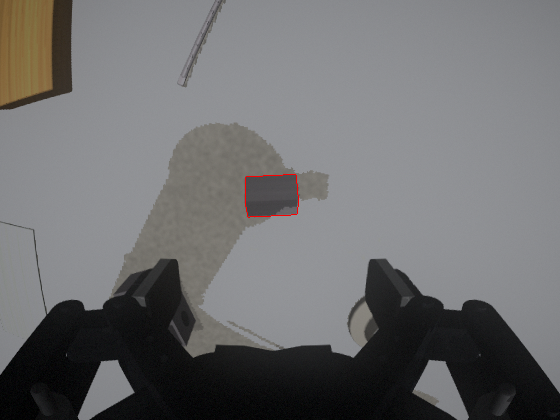

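narrow_short is at (271,195), ridge horizontal in the image and aligned with the jaws. Grasping low.

>>> {"method": "arm_command", "body": {
  "targets": [
    [-1,0.1,0.1,-5,0],
    [-1,0.1,0.1,-10,0],
    [-1,0.1,0.1,-14,0],
    [-1,0.1,0.1,-15.9,0],
    [-1,0.1,0.1,-15.9,0],
    [1,0.1,0.1,-15.9,0],
    [1,0.1,0.1,-15.9,0],
    [1,0.1,0.1,-15.9,0],
    [1,0.1,0.1,-15.9,0],
    [1,0.1,0.1,-15.9,0],
    [1,0.1,0.1,-15.9,0],
    [1,0.1,0.1,-15.9,0]
  ],
  "force": 50
}}

```text
time: 17.0
ee_pos: [0.5316, -0.3788, 0.017]
orientation: [[0.238, -0.971, 0.004], [-0.971, -0.238, -0.002], [0.002, -0.003, -1.0]]
ft_force: [-0.6, 2.5, 5.2]
opening: 0.0461
```

>>> {"method": "arm_command", "body": {
  "targets": [
    [1,0,0,5,0],
    [1,0,0,10,0],
    [1,0,0,16,0],
    [1,-8,58,17,15],
    [1,-8,58,17,15],
    [1,-8,58,17,15],
    [1,-8,58,17,15],
    [1,-8,58,17,15],
    [1,-8,58,17,15],
    [1,-8,58,17,15],
    [1,-8,58,17,15],
    [1,-8,58,17,15]
  ]
}}

```text
time: 18.2
ee_pos: [0.4682, 0.0692, 0.1814]
orientation: [[0.481, -0.877, 0.003], [-0.877, -0.481, 0.002], [-0.0, -0.003, -1.0]]
ft_force: [1.5, -0.0, -1.2]
opening: 0.0465
```

>>> {"method": "arm_command", "body": {
  "targets": [
    [1,-2,8,0,0],
    [1,-2,13,0,0],
    [1,-2,13,0,0],
    [1,-2,13,0,0],
    [1,-2,13,0,0]
  ]
}}

```text
time: 18.7
ee_pos: [0.4484, 0.1979, 0.1806]
orientation: [[0.482, -0.876, 0.001], [-0.876, -0.482, 0.001], [-0.001, -0.001, -1.0]]
ft_force: [-0.5, -0.7, -0.9]
opening: 0.0464
```

```bash
python3 look.py low_saddle .493 .1243 28.9 0 w8.png; python3 look.py narrow_short .448 .20 28.9 .165 w8b.png
```

```text
low_saddle 0.69 0.03 [0.4945 0.1249] 28.9
low_saddle 0.69 0.034 [0.4949 0.1242] 29.2
time 18.8 tcp [0.4486 0.1966 0.1803] toolY -151.3 d(cm) [ 4.63 -7.24] dyaw 0.5
narrow_short 0.87 0.09 [0.4481 0.1977] 30.4
narrow_short 0.87 0.09 [0.4485 0.1978] 30.3
time 18.9 tcp [0.4487 0.1963 0.1801] toolY -151.3 d(cm) [-0.03  0.16] dyaw 1.6
```

View pics/w8.png

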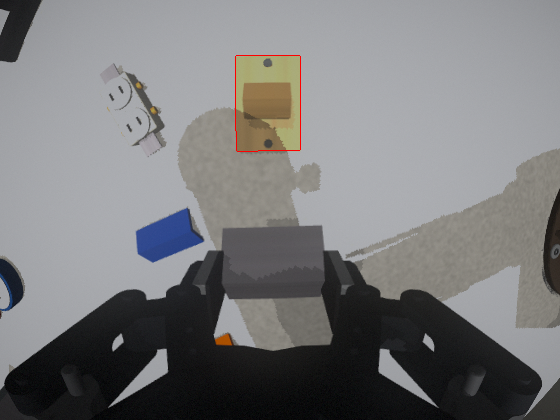

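>>> {"method": "arm_command", "body": {
  "targets": [
    [1,2.3,-3.6,0,0.3],
    [1,4.6,-7.2,0,0.3],
    [1,4.6,-7.2,0,0.3],
    [1,4.6,-7.2,0,0.3],
    [1,4.6,-7.2,-4,0.3],
    [1,4.6,-7.2,-8,0.3],
    [1,4.6,-7.2,-10.5,0.3],
    [1,4.6,-7.2,-11,0.3],
    [1,4.6,-7.2,-11.2,0.3],
    [1,4.6,-7.2,-11.2,0.3]
  ]
}}

```text
time: 19.9
ee_pos: [0.4954, 0.1259, 0.0689]
orientation: [[0.486, -0.874, 0.002], [-0.874, -0.486, 0.001], [0.0, -0.002, -1.0]]
ft_force: [0.2, -0.6, -1.2]
opening: 0.0465
```

>>> {"method": "arm_command", "body": {
  "targets": [
    [1,0,-0.1,-0.2,0],
    [1,0,-0.1,-0.4,0],
    [1,0,-0.1,-0.6,0],
    [1,0,-0.1,-0.8,0],
    [1,0,-0.1,-0.9,0],
    [1,0,-0.1,-0.9,0]
  ]
}}

```text
time: 20.5
ee_pos: [0.4962, 0.1237, 0.0611]
orientation: [[0.486, -0.874, 0.003], [-0.874, -0.486, -0.0], [0.002, -0.002, -1.0]]
ft_force: [-1.7, -6.3, 18.7]
opening: 0.0461
```

>>> {"method": "arm_command", "body": {
  "targets": [
    [0.2,0,0,0,0],
    [-0.6,0,0,0,0],
    [-1,0,0,0,0],
    [-1,0,0,0,0],
    [-1,0,0,2,0],
    [-1,0,0,6,0],
    [-1,-1,3,10,0],
    [-1,-3,6,11.5,0],
    [-1,-3,6,11.5,0],
    [-1,-3,6,11.5,0]
  ]
}}

```text
time: 21.5
ee_pos: [0.4643, 0.185, 0.174]
orientation: [[0.487, -0.873, 0.0], [-0.873, -0.487, 0.001], [-0.0, -0.001, -1.0]]
ft_force: [0.3, 0.6, -0.3]
opening: 0.0852
```

```bash
python3 look.py narrow_short .4946 .1247 29 .0437 w9.png;python3 look.py narrow_short .4946 .1247 29 .0487 w9b.png
```

```text
narrow_short 0.77 0.029 [0.4957 0.1253] 29.9
narrow_short 0.77 0.031 [0.4957 0.1248] 29.0
time 21.6 tcp [0.4643 0.1837 0.173 ] toolY -151.0 d(cm) [ 3.14 -5.89] dyaw 0.0
narrow_short 0.87 0.073 [0.496  0.1251] 28.8
narrow_short 0.87 0.073 [0.4959 0.1251] 29.3
time 21.7 tcp [0.4645 0.1833 0.1728] toolY -151.0 d(cm) [ 3.14 -5.83] dyaw 0.3
```

View pics/w9.png

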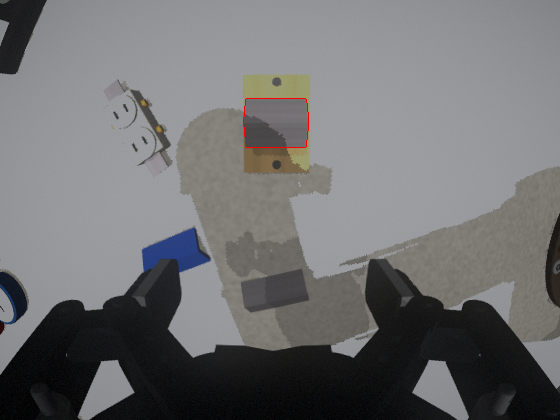

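Seated at (276,122). Next is narrow_long, the grey one at (275,290); the blue decoy at (175,250) stays.

>>> {"method": "arm_command", "body": {
  "targets": [
    [-1,-5.6,9,0,14],
    [-1,-5.6,9,0,14],
    [-1,-5.6,9,0,14],
    [-1,-5.6,9,0,14],
    [-1,-5.6,9,0,14],
    [-1,-5.6,9,0,14]
  ]
}}

```text
time: 22.3
ee_pos: [0.4092, 0.2731, 0.1734]
orientation: [[0.681, -0.732, -0.0], [-0.732, -0.681, -0.001], [0.0, 0.001, -1.0]]
ft_force: [0.7, -0.2, -0.3]
opening: 0.0857
```

```bash
python3 look.py narrow_long .4085 .276 44 0 w10.png
```

```text
narrow_long 0.96 0.026 [0.4113 0.2758] 43.3
narrow_long 0.96 0.027 [0.4113 0.276 ] 43.8
time 22.4 tcp [0.4092 0.2732 0.1736] toolY -137.1 d(cm) [0.21 0.28] dyaw 0.9
```

View pics/w10.png

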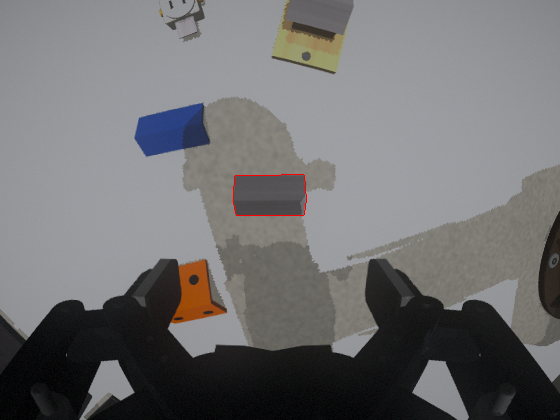

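>>> {"method": "arm_command", "body": {
  "targets": [
    [-1,0.2,0.3,-2,0.6],
    [-1,0.2,0.3,-7,0.6],
    [-1,0.2,0.3,-12,0.6],
    [-1,0.2,0.3,-15.9,0.6],
    [-1,0.2,0.3,-15.9,0.6],
    [1,0.2,0.3,-15.9,0.6],
    [1,0.2,0.3,-15.9,0.6],
    [1,0.2,0.3,-15.9,0.6],
    [1,0.2,0.3,-15.9,0.6],
    [1,0.2,0.3,-15.9,0.6],
    [1,0.2,0.3,-15.9,0.6],
    [1,0.2,0.3,-15.9,0.6]
  ],
  "force": 50
}}

```text
time: 23.6
ee_pos: [0.4118, 0.2785, 0.0169]
orientation: [[0.691, -0.723, 0.003], [-0.723, -0.691, 0.003], [-0.0, -0.004, -1.0]]
ft_force: [-0.3, -1.1, 9.8]
opening: 0.0637
```

>>> {"method": "arm_command", "body": {
  "targets": [
    [1,0,0,5,0],
    [1,0,0,10,0],
    [1,0,0,16,0],
    [1,4,-7.8,16.5,-14.5],
    [1,4,-7.8,16.5,-14.5],
    [1,4,-7.8,16.5,-14.5],
    [1,4,-7.8,16.5,-14.5],
    [1,4,-7.8,16.5,-14.5]
  ]
}}

```text
time: 24.4
ee_pos: [0.4504, 0.1995, 0.18]
orientation: [[0.487, -0.873, 0.0], [-0.873, -0.487, 0.0], [-0.0, -0.0, -1.0]]
ft_force: [0.2, 1.0, -2.0]
opening: 0.0634
```

```bash
python3 look.py narrow_short .4950 .1249 29 .0437 w11.png;  python3 look.py narrow_long .451 .198 28.9 .164 w11b.png
```

```text
narrow_short 0.7 0.045 [0.4957 0.1256] 29.6
narrow_short 0.7 0.046 [0.4957 0.1255] 30.1
time 24.5 tcp [0.4503 0.1998 0.1796] toolY -150.8 d(cm) [ 4.54 -7.43] dyaw 0.8
narrow_long 0.85 0.091 [0.4514 0.199 ] 27.4
narrow_long 0.85 0.091 [0.4511 0.1988] 29.0
time 24.6 tcp [0.4503 0.1998 0.1795] toolY -150.8 d(cm) [ 0.08 -0.1 ] dyaw -0.2
```

View pics/w11b.png

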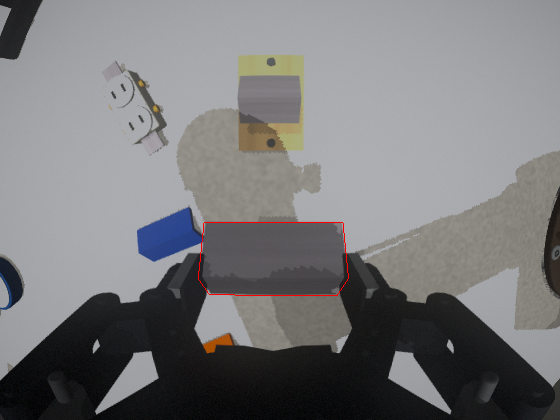

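>>> {"method": "arm_command", "body": {
  "targets": [
    [1,2.2,-3.7,0,0],
    [1,4.4,-7.4,0,0],
    [1,4.4,-7.4,0,0],
    [1,4.4,-7.4,0,0],
    [1,4.4,-7.4,-4,0],
    [1,4.4,-7.4,-8,0],
    [1,4.4,-7.4,-9.8,0],
    [1,4.4,-7.4,-10.3,0],
    [1,4.4,-7.4,-10.4,0],
    [1,4.4,-7.4,-10.4,0]
  ]
}}

```text
time: 25.6
ee_pos: [0.4953, 0.1262, 0.0768]
orientation: [[0.488, -0.873, 0.001], [-0.873, -0.488, 0.001], [0.0, -0.002, -1.0]]
ft_force: [-0.8, 0.1, -1.0]
opening: 0.0636
```

>>> {"method": "arm_command", "body": {
  "targets": [
    [1,0,0,-0.2,0],
    [1,0,0,-0.4,0],
    [1,0,0,-0.6,0],
    [1,0,0,-0.8,0],
    [1,0,0,-1.0,0],
    [1,0,0,-1.0,0]
  ]
}}

```text
time: 26.2
ee_pos: [0.495, 0.1252, 0.0678]
orientation: [[0.488, -0.873, 0.001], [-0.873, -0.488, -0.0], [0.001, -0.001, -1.0]]
ft_force: [-9.1, -0.8, 23.2]
opening: 0.0637
```

>>> {"method": "arm_command", "body": {
  "targets": [
    [0.2,0,0,0,0],
    [-0.6,0,0,0,0],
    [-1,0,0,0,0],
    [-1,0,0,0,0],
    [-1,0,0,2,0],
    [-1,0,0,6,0],
    [-1,-1,3,10,0],
    [-1,-3,6,11.5,0],
    [-1,-3,6,11.5,0],
    [-1,-3,6,11.5,0]
  ]
}}

```text
time: 27.2
ee_pos: [0.4644, 0.1858, 0.181]
orientation: [[0.488, -0.873, 0.0], [-0.873, -0.488, 0.001], [-0.0, -0.001, -1.0]]
ft_force: [-0.0, -0.7, -0.6]
opening: 0.0852
```

```bash
python3 look.py narrow_long .4950 .1249 29 .0508 w12.png;  python3 look.py narrow_long .4950 .1249 29 .0558 w12b.png
python3 - <<'E'
from h import *
f=save('scene','s2.png');a=f['image'][:,:,::-1]
cv2.imwrite('pics/s2.png',cv2.resize(a[140:320,60:460],None,fx=2,fy=2,interpolation=cv2.INTER_CUBIC))
E
```

```text
narrow_long 0.86 0.038 [0.4957 0.1248] 29.2
narrow_long 0.86 0.04 [0.4955 0.1253] 29.1
time 27.3 tcp [0.4644 0.1846 0.1799] toolY -150.9 d(cm) [ 3.12 -5.93] dyaw -0.0
narrow_long 0.84 0.063 [0.4953 0.1254] 29.2
narrow_long 0.84 0.064 [0.4949 0.1251] 29.4
time 27.4 tcp [0.4646 0.1843 0.1798] toolY -150.9 d(cm) [ 3.03 -5.92] dyaw 0.4
```

View pics/w12.png

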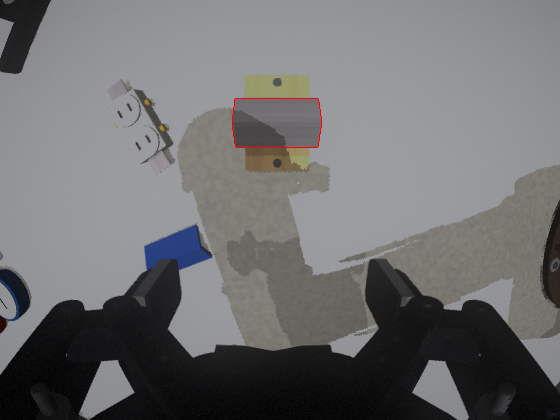

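View pics/s2.png

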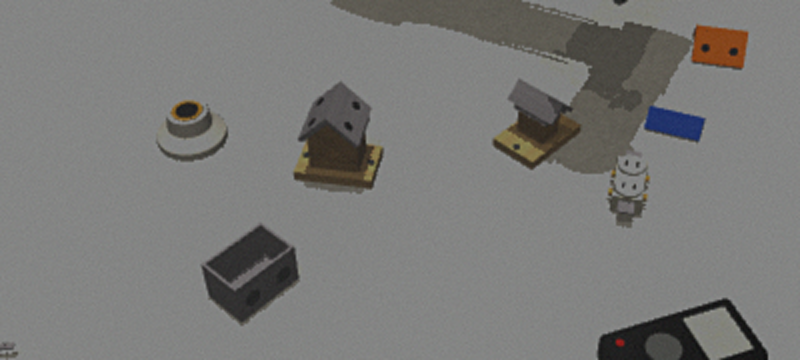

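Both stacks look seated and square, at (340,115) and (540,100) in the scene crop. The bystanders have not moved. Handing in.

```bash
python3 -c "
from cell import ctrl;print(ctrl.finish_job(),ctrl.sense()['time'])"
```

```text
the job is handed in; nothing more can be done
the job is handed in; nothing more can be done
```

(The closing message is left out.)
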